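# Trip the hidden catch of the cullet box and open its tray

## Task

Take the wooden-handled release pin from its block and push it through the small hole in the sloping cover of the grey cullet box until the hidden catch lets go and the tray springs out a little. Then open the tray all the way out to its stop; at the end it stays open and the pin stands fully down in its block again. Do not push the loose glass pieces about.

Things in the scene. Friction and masses are not known exactly. Their poses are not given: they have to be found in the camera images.
- cullet_box: grey metal box for glass scrap, fixed, 200 deep (its x) x 178 wide (its y). Its front faces its own -x (roughly to the robot), 65 high; from there a cover slopes up and back at 35 degrees to the level over 110 mm of depth to a flat top 142 high with a black hose port (44 across, 30 high). Origin: centre of its underside, on the bench; z up.
- access_hole (a point): centre of the mouth of a 14 mm round hole with a bright ring in the sloping cover: 35 to +y of the box's middle, 55 behind its front, 104 above the bench. z points out of the cover along the hole's axis (35 degrees from vertical, leaning to the front), x up the slope. A straight guide 25 deep with a 2 mm bevel: the pin must be in line with it within about 10 degrees.
- latch (a joint): travel of the hidden sprung catch, m: 0 at rest, 0.013 hard stop. It is a steel plate 19 mm across, its face 33 mm straight below the hole's mouth; pressed in line with the hole, 1.5 N rising to 5 N. At 0.005 to 0.008 (pin tip 38 to 41 mm below the mouth) it lets go and the tray springs out 20 to 25 mm; the pin may then be drawn out, the tray stays out.
- tray (a joint): how far the steel tray is out of the box, m: 0 (to 0.001) shut and locked, do not force it; 0.075 at its stop. It slides along the box's -x, held only by about 1 N of friction once released.
- tray_handle (a point): middle of the tray's pull bar: a level round bar, 10 mm thick, 100 long along the box's y, 50 in front of the tray's front plate (centre to plate, 45 clear between), centre 42 above the bench. The plate's top is 62 above the bench. A 10 mm rod at each end joins bar and plate; open above and below. Axes as the box.
- release_pin: loose pin, 154 long, 70 g: a bright steel rod 6 thick, 80 long; then a flat steel flange 30 across, 4 thick; then a round dark wooden handle 18 thick, 70 long (from 84 to 154 mm from the tip). Origin: the rod's tip; z from the tip to the handle. At the start it stands in its block, flange on the block's top, tip 8 above the bench, handle 92 to 162 above it.
- pin_stand: plain wooden block 60 x 60 x 88 high, fixed, with a 14 mm upright hole through its middle, bevelled 3 mm at the mouth. Origin: centre of its underside. The pin is fully down when its flange lies on the block's top.
- amber_disc: flat amber glass disc, 74 mm across, 8 mm thick; loose; to be left where it is. Origin: centre of its underside.
- slump_dark: dark slumped glass drop, 47 x 106 x 40 mm; loose; to be left where it is. Origin: centre of its underside.
- bottle_neck: amber glass bottle neck standing upright, 35 across, 86 high; loose; to be left where it is. Origin: centre of its underside.
Not all that is in view belongs to the job. Leave any orange look-alike of the pin_stand alone.

How it is judged:
By the outcome, as a careful person would: the job done as asked, in the order asked, and still so for the second after the job is handed in, with the robot touching nothing.
It also fails if it takes over 69 s, if anything falls off the work surface, if the arm or the gripper's body presses on something with over 40 N, if the wrist force passes 120 N, or if a joint passes its speed limit or range.

## Robot

A 7-joint arm with a two-finger parallel gripper is mounted at the origin on a cart in front of the work surface, level with it; the furniture and walls round the work are solid. World frame = base frame: x ahead of the robot, y to its left, z up, the work surface at z = 0. Lengths are in m, angles in rad, forces in N, time in s.
With the tool pointing down it reaches from about 0.4 to 0.875 m from the base axis. Payload 19.3 kg.
Tool frame: the origin (TCP) lies at the very end of the fingers, on their centre line; the grasp point (between the pads) lies 19 mm behind it; z points along the fingers, y is the line along which they close (so a half turn about z gives the same grasp; the last joint's range is limited). The gripper opens to 85 mm and grips with 20 to 120 N. Pads are 22 mm wide; open, the fingers measure 114 mm over their backs; the gripper's body (76 mm by 85 mm) begins 54 mm behind the grasp point. The pads swing forward as they close: fully open they stand 13 mm farther back than shut.
Start: joints at [1.194, 0.521, -0.036, 1.599, 0.021, 1.021, -0.113], TCP at [0.189, -0.596, 0.231] pointing down, gripper open.
Joint ranges: [-2.91, 2.91], [-0.3, 2.13], [-1.5, 1.42], [0.17, 2.43], [-1.26, 4.41], [0.16, 1.93], [-2.52, 2.52]. Speed limits (rad/s): [1.89, 1.89, 2.39, 2.39, 3.01, 3.01, 3.01].

## Interface

Orientations are given as [roll, pitch, yaw] about the fixed x, y, z axes, in that order (R = Rz(yaw) Ry(pitch) Rx(roll)).
In Python, from workcell import bot gives the robot as it stands.
- The arm moves only by the tool carry_out, never from a script. Its argument "rows" is a list that holds one entry, the list of rows, each a list of 4 numbers: the shift along the tool's x, y, z in m, then the turn about the tool's z in degrees. In form: [[[x, y, z, twist], ...]]. A call has 1 to 12 rows; each row is the pose to reach, as a shift and turn from the pose commanded when the call began, along the tool's axes at that moment; what a row does not reach only later rows make up. A row lasts 1/12 s, in which the tool goes at most 41.7 mm and 7.16 degrees, less where a joint would pass 70% of its speed; a pose out of reach is approached as far as the arm can. A call with a gripper value outside its range is refused whole. "grip" is the finger opening in m, from 0 to 0.0854, set as the call begins (left out, the last holds). The fingers move at their own pace and stop on an object; "grip_force" is the grip in N (left out, the last holds). Time passes only in rows, so rows that repeat a pose let the fingers close. It gives the time, the measured TCP pose, the force, the opening and the grip force at its end, in the units of the state.
- bot.observe(): the state, without advancing time (a new reading comes with each control period).
- bot.grab_frame(name): name is "scene" or "side" or "wrist"; returns a dict with "pixels" (420x560x3 uint8, red, green, blue), "K" (3x3 intrinsics, pixels), "pose" (4x4, takes a point from camera to world coordinates). Camera axes: x right, y down, z forward; pixel columns grow to the right and rows downward; lengths in m; the calibration is good to about 2 mm. A picture is of the moment at which its call begins. There is no depth.
- bot.job_done(): hands the job in; it is judged then, once.
Trained networks look in a picture, given as the dict that the camera call returned (one of the last four; its "shot" number tells which), for a name from the list of things; names that differ only in an ending like _2 or _b are one class to them, and where a whole thing is asked for, a point or a joint stands for the part that bears it (a point fixed in the world has none). Each returns a list of dicts, best first, with "conf" (0 to 1); they miss things now and then, are a little off and sometimes report something else, mostly with a low value. They report only what shows in the picture. A call takes as long as a camera call. They do not tell look-alikes from the thing itself.
- bot.look_for(picture, label): "position" ([column, row] in pixels, amid what is visible of it).
- bot.regions_of(picture, label): "region" (420x560 bool, what is visible of it) and "position" ([column, row] in pixels, amid what is visible of it).
- bot.spot_point(picture, label): "position" ([column, row] in pixels: a listed point, or the origin of a listed thing).
The state is a dict: "clock": time; "qpos": joint angles; "qd": joint speeds; "joint_efforts": joint torques, N m; "position": TCP position; "tool_rot": TCP orientation; "force": force on the tool from outside, world axes, zero at the start; "moment": the same for the moment, N m; "grip_width": finger opening in m; "finger_force": force on a finger pad.
Only numpy, scipy, OpenCV 4.12 (cv2) and the standard library are available. Lean on these libraries where they do the work, as an engineer would, in place of code of your own. Each camera call takes 0.05 s, during which the arm holds its last target. There are 200 camera calls.

## Working session

There is one attempt and no reset: what is moved stays moved. The work goes in short steps, Python scripts to look and compute and a tool call to move; the robot and the scene stay as the last step left them, time stands still between calls to the robot, and variables do not carry over. Pictures are saved under pics/ and viewed, at most 10 in all, crops included, and the job is handed in when it is done.

Besides the shell and the picture viewer there is one more tool, called after "Emit:" by a JSON object that holds its "name" and its "arguments", one argument or row to a line. carry_out: Moves the arm, as the interface text tells. Its arguments: {"type":"object","properties":{"rows":{"type":"array","items":{"type":"array","items":{"type":"array","items":{"type":"number"}}}},"grip":{"type":"number"},"grip_force":{"type":"number"}},"required":["rows"]}

```bash
ls; mkdir -p pics
python3 - <<'E'
from workcell import bot
import cv2, numpy as np
s=bot.observe(); print({k:np.round(v,3) for k,v in s.items()})
ims=[]
for n in ["scene","side"]:
    p=bot.grab_frame(n); np.savez(f"{n}.npz",**{k:p[k] for k in("pixels","K","pose")})
    print(n,np.round(p["K"],1).tolist(),np.round(p["pose"],3).tolist())
    cv2.imwrite(f"pics/{n}.png",cv2.resize(p["pixels"][:,:,::-1],(784,588)))
    for l in ["cullet_box","access_hole","tray_handle","release_pin","pin_stand","amber_disc","slump_dark","bottle_neck"]:
        print(l,[(np.round(d["position"],1).tolist(),round(d["conf"],2)) for d in bot.spot_point(p,l)])
E
```

```text
pics
{'clock': np.float64(0.0), 'qpos': array([ 1.194,  0.522, -0.036,  1.6  ,  0.021,  1.021, -0.113]), 'qd': array([-0.002,  0.   , -0.   ,  0.   ,  0.002, -0.   ,  0.   ]), 'joint_efforts': array([ 3.0000e-03, -9.2709e+01,  1.9810e+00, -3.6992e+01,  1.8000e-02,
        8.0000e-03,  0.0000e+00]), 'position': array([ 0.189, -0.595,  0.231]), 'tool_rot': array([-3.14 ,  0.   ,  0.307]), 'force': array([-0.247,  0.333, -0.82 ]), 'moment': array([-0.033, -0.002,  0.031]), 'finger_force': np.float64(0.0), 'grip_width': np.float64(0.086)}
scene [[419.4, 0.0, 281.4], [0.0, 419.4, 211.0], [0.0, 0.0, 1.0]] [[-0.487, -0.611, 0.624, 0.072], [-0.873, 0.354, -0.335, 0.274], [-0.016, -0.708, -0.706, 0.733], [0.0, 0.0, 0.0, 1.0]]
cullet_box []
access_hole [([200.9, 242.1], 0.72)]
tray_handle [([246.0, 292.8], 0.81)]
release_pin []
pin_stand [([385.3, 236.0], 0.76), ([356.9, 273.9], 0.62)]
amber_disc [([326.2, 213.9], 0.83), ([304.6, 191.9], 0.4)]
slump_dark [([302.9, 192.4], 0.87)]
bottle_neck [([324.6, 240.1], 0.56)]
side [[430.6, 0.0, 276.2], [0.0, 430.6, 205.1], [0.0, 0.0, 1.0]] [[0.928, -0.213, 0.306, 0.333], [-0.373, -0.507, 0.777, -0.737], [-0.01, -0.835, -0.549, 0.581], [0.0, 0.0, 0.0, 1.0]]
cullet_box [([278.7, 195.6], 0.57)]
access_hole [([258.0, 154.5], 0.75)]
tray_handle [([217.5, 196.8], 0.63), ([322.6, 272.1], 0.46)]
release_pin []
pin_stand [([224.6, 282.1], 0.96), ([275.0, 313.9], 0.58), ([255.5, 156.3], 0.45)]
amber_disc [([320.7, 271.1], 0.85)]
slump_dark [([360.6, 254.8], 0.66)]
bottle_neck [([278.2, 258.5], 0.83)]
```

View pics/scene.png

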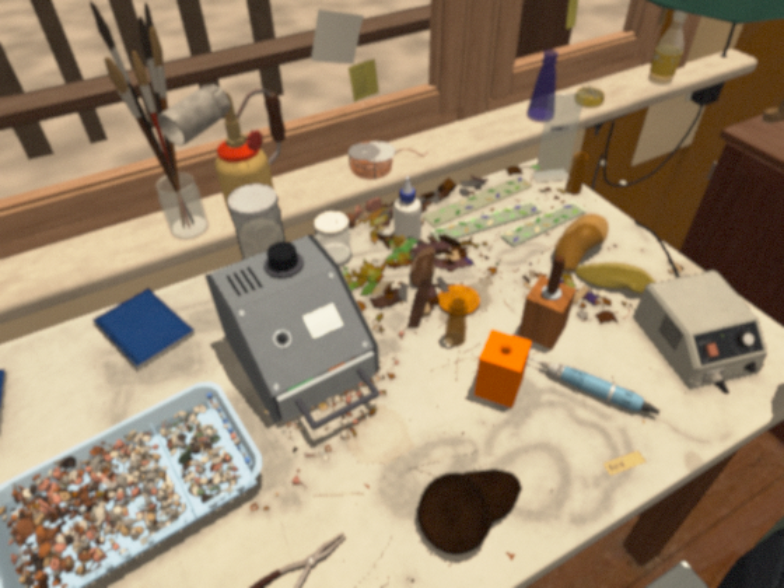

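View pics/side.png

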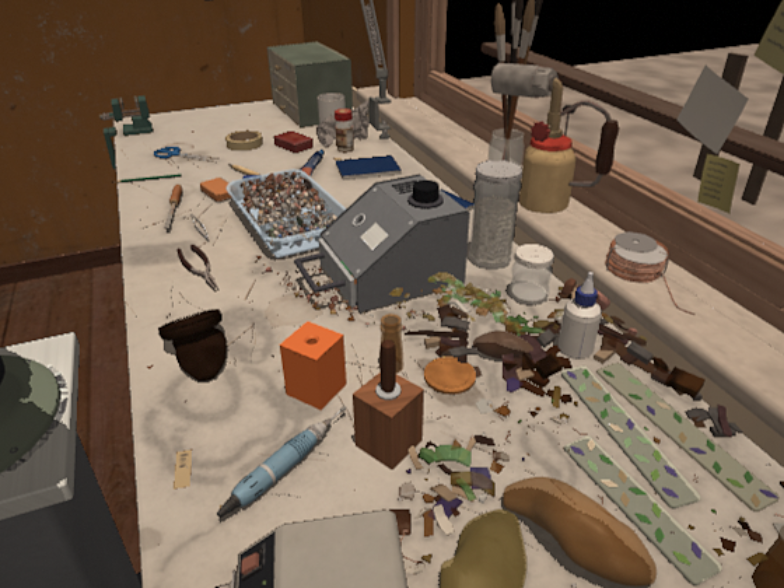

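```bash
cat > h.py <<'E'
import numpy as np, cv2
from scipy.optimize import minimize, least_squares
from scipy.spatial.transform import Rotation as R
def proj(c,P):
    P=np.atleast_2d(P); T=np.linalg.inv(c["pose"]); q=P@T[:3,:3].T+T[:3,3]; q=q@np.asarray(c["K"]).T
    return q[:,:2]/q[:,2:]
def plane(c,uv,z):
    d=c["pose"][:3,:3]@np.linalg.solve(c["K"],[uv[0],uv[1],1]); o=c["pose"][:3,3]
    return o+d*(z-o[2])/d[2]
def tri(cs,uvs):
    A=np.zeros((3,3));b=np.zeros(3)
    for c,uv in zip(cs,uvs):
        d=c["pose"][:3,:3]@np.linalg.solve(c["K"],[uv[0],uv[1],1]);d/=np.linalg.norm(d)
        M=np.eye(3)-np.outer(d,d);A+=M;b+=M@c["pose"][:3,3]
    return np.linalg.solve(A,b)
def place(P,p): # p=x,y,yaw
    return np.asarray(P)@R.from_euler('z',p[2]).as_matrix().T+[p[0],p[1],0]
BOX=np.array([[x,s*.089,z] for s in(-1,1) for x,z in((-.1,0),(-.1,.065),(.01,.142),(.1,.142),(.1,0))])
BLK=np.array([[x,y,z] for x in(-.03,.03) for y in(-.03,.03) for z in(0,.088)])
HOLE=np.array([-.045,.035,.104])
E
cat > m.py <<'E'
from workcell import bot
from h import *
cs=[bot.grab_frame(n) for n in("scene","side")]
print("hole",tri(cs,[(200.9,242.1),(258,154.5)]))
print("handle",plane(cs[0],(246,292.8),.042),plane(cs[1],(217.5,196.8),.042), tri(cs,[(246,292.8),(217.5,196.8)]))
print("blk",plane(cs[0],(385.3,236),0),plane(cs[1],(275,313.9),0))
for l in["pin_stand","cullet_box","release_pin","access_hole"]:
  for i,c in enumerate(cs):
    for k,d in enumerate(bot.regions_of(c,l)):
        m=d["region"]; ys,xs=np.where(m); print(l,i,k,round(d["conf"],2),m.sum(),xs.min(),xs.max(),ys.min(),ys.max())
        np.save(f"m_{l}_{i}_{k}.npy",m)
for n,l in((0,"amber_disc"),(0,"slump_dark"),(0,"bottle_neck")):
    print(l,[np.round(plane(c,d["position"],0)[:2],3) for c in cs for d in bot.spot_point(c,l)[:1]])
E
python3 m.py
```

```text
hole [0.63612695 0.15683782 0.10551182]
handle [0.51952783 0.11664823 0.042     ] [0.51965228 0.11246303 0.042     ] [0.52065827 0.11614311 0.03981053]
blk [ 0.52674193 -0.24219581  0.        ] [ 0.52431007 -0.23970463  0.        ]
pin_stand 0 0 0.86 1570 339 379 236 290
pin_stand 0 1 0.59 1280 370 410 198 249
pin_stand 1 0 0.81 2410 252 302 268 334
pin_stand 1 1 0.65 2269 200 247 230 292
cullet_box 0 0 0.93 10757 147 270 168 306
cullet_box 0 1 0.2 284 387 402 183 214
cullet_box 1 0 0.95 7780 211 335 125 222
release_pin 0 0 0.66 264 388 403 183 214
release_pin 1 0 0.9 577 269 286 243 286
release_pin 1 1 0.58 772 303 339 255 281
access_hole 0 0 0.72 10930 147 270 169 306
access_hole 0 1 0.26 1790 197 270 252 306
access_hole 1 0 0.59 7673 211 335 125 221
amber_disc [array([ 0.651, -0.165]), array([ 0.658, -0.161])]
slump_dark [array([ 0.754, -0.155]), array([ 0.755, -0.159])]
bottle_neck [array([ 0.583, -0.115]), array([ 0.582, -0.106])]
```

```bash
cat > fit.py <<'E'
from h import *
cs=[dict(np.load(f"{n}.npz")) for n in("scene","side")]
a=np.linspace(0,2*np.pi,24)
def hullmask(c,P,s=4):
    im=np.zeros((420*s,560*s),np.uint8); h=cv2.convexHull(((proj(c,P)+.5)*s).astype(np.float32)); cv2.fillConvexPoly(im,np.round(h).astype(int),1); return im
def solve(parts,masks,x0):
    ms=[cv2.resize(m.astype(np.uint8),None,fx=4,fy=4,interpolation=0) for m in masks]
    def f(p):
        r=0
        for c,m in zip(cs,ms):
            im=np.max([hullmask(c,place(P,p)) for P in parts],0); r+=1-(im&m).sum()/(im|m).sum()
        return r
    best=None
    o=minimize(f,x0,method="Nelder-Mead",options=dict(initial_simplex=np.array(x0)+np.array([[0,0,0],[.01,0,0],[0,.01,0],[0,0,.1]]),xatol=1e-4,fatol=1e-5))
    return o.x,o.fun
port=[[.055+.022*np.cos(t),.022*np.sin(t),z] for t in a for z in(.142,.172)]
# port position unknown: only body+bar; use hull of body + bar
bar=[[-.15,s*.05,.042+d] for s in(-1,1) for d in(-.005,.005)]
rods=[[[x,s*.05,.042+d] for x in(-.15,-.1) for d in(-.005,.005)] for s in(-1,1)]
L=lambda n:np.load(n)
mb=[L("m_cullet_box_0_0.npy"),L("m_cullet_box_1_0.npy")]
for x0 in([.67,.135,.2],[.67,.13,-.1],[.67,.13,.4]):
    p,v=solve([BOX,bar]+rods,mb,x0); print("box",p.round(4),np.degrees(p[2]).round(2),round(v,3),"hole",place([HOLE],p).round(4),"bar",place([[-.15,0,.042]],p).round(4))
pb=p
for x0 in([.525,-.241,.3],[.525,-.241,.8]):
    q,v=solve([BLK],[L("m_pin_stand_0_1.npy"),L("m_pin_stand_1_0.npy")],x0); print("blk",q.round(4),np.degrees(q[2]).round(1),round(v,3))
for x0 in ([.43,-.12,.3],): print("orange",solve([BLK],[L("m_pin_stand_0_0.npy"),L("m_pin_stand_1_1.npy")],x0))
# pin axis check: mask centroid vs model handle
for c,n in zip(cs,["m_release_pin_0_0.npy","m_release_pin_1_0.npy"]):
    ys,xs=np.where(L(n)); print("pin centroid",plane(c,(xs.mean(),ys.mean()),.127).round(4))
tiles=[]
for c,(u,v) in zip(cs,((300,235),(290,215))):
    im=cv2.resize(c["pixels"][:,:,::-1],None,fx=3,fy=3,interpolation=cv2.INTER_CUBIC)
    for P in(BOX,bar,BLK):
        pr=((proj(c,place(P,q if P is BLK else pb))+.5)*3)
        cv2.polylines(im,[np.round(cv2.convexHull(pr.astype(np.float32))).astype(int)],True,(0,255,0),1)
    for w in(place([HOLE],pb)[0],[q[0],q[1],.162],[q[0],q[1],.088]):
        cv2.drawMarker(im,tuple(int(t) for t in((proj(c,w)[0]+.5)*3)),(255,0,255),0,10,1)
    tiles.append(im)
A=tiles[0][500:900,550:1250]; B=tiles[1][360:1020,600:1000]
cv2.imwrite("pics/c0.png",tiles[0][480:1020,420:1220]); cv2.imwrite("pics/c1.png",tiles[1][430:1020,560:1080])
E
python3 fit.py
```

```text
box [0.6783 0.1238 0.0548] 3.14 0.131 hole [[0.6314 0.1562 0.104 ]] bar [[0.5285 0.1156 0.042 ]]
box [0.6778 0.1229 0.0634] 3.63 0.129 hole [[0.6307 0.155  0.104 ]] bar [[0.5281 0.1134 0.042 ]]
box [0.6777 0.1235 0.0549] 3.15 0.129 hole [[0.6308 0.156  0.104 ]] bar [[0.5279 0.1153 0.042 ]]
blk [ 0.5257 -0.2463  0.4756] 27.2 0.291
blk [ 0.526  -0.2462  0.4944] 28.3 0.293
orange (array([ 0.46943354, -0.11622705,  0.65168735]), np.float64(0.06943989102469761))
pin centroid [ 0.5178 -0.2376  0.127 ]
pin centroid [ 0.5228 -0.2566  0.127 ]
```

View pics/c0.png

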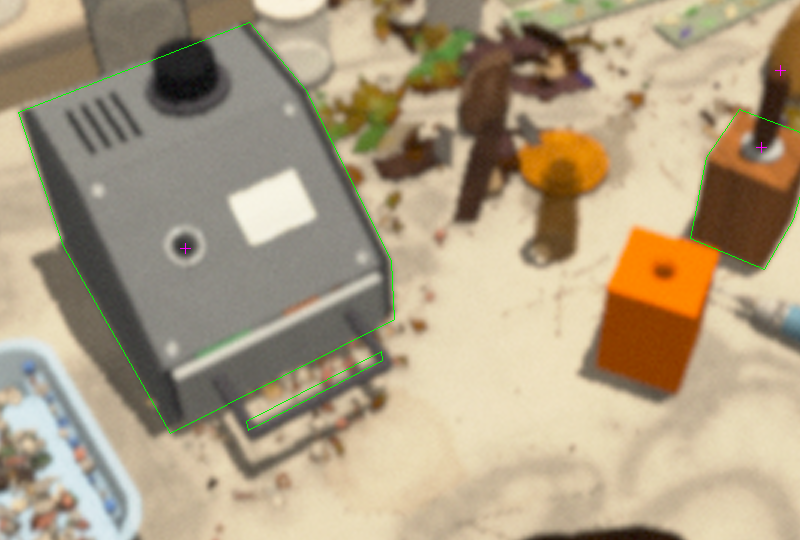

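The box model sits well on the picture (hole at scene pixel ~(201,242)). There are two candidate stands: the orange block at scene (357,265), which is an empty look-alike, and the plain wooden block at (390,223), which holds the dark-handled pin with its flange at about (394,210). The wooden one fits the description. I'll confirm it in the side crop.

View pics/c1.png

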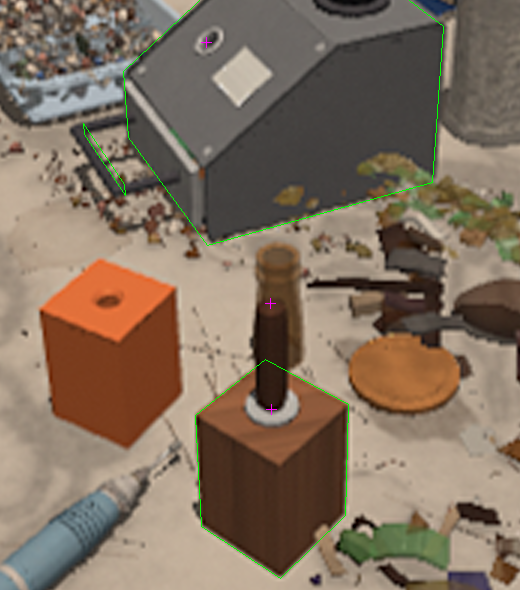

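Run:
```python
from h import *
cs=[dict(np.load(f"{n}.npz")) for n in("scene","side")]
print(plane(cs[0],(394.0,209.4),.092),plane(cs[1],(276.9,278.8),.092))
for c,n in zip(cs,["m_pin_stand_0_1.npy","m_pin_stand_1_0.npy"]):
    m=np.load(n); ys,xs=np.where(m); k=ys.argmax(); print(xs[k],ys[k])
```

```text
[ 0.52063706 -0.2425317   0.092     ] [ 0.52500832 -0.24924876  0.092     ]
392 249
278 334
```

The crop confirms it: the pin with its bright flange at side pixel ~(277,278) stands in the plain wooden block, and the orange block at ~(223,262) is empty. The tool can only point straight down, so I'll tilt the pin within the grip, using a hole as the pivot.

```bash
cat > g.py <<'E'
import sys
from workcell import bot
from h import *
def to(p,yaw=None):
    s=bot.observe(); r=R.from_euler('xyz',s["tool_rot"]); d=r.inv().apply(np.array(p)-s["position"])
    tw=0 if yaw is None else -np.degrees((yaw-s["tool_rot"][2]+np.pi)%(2*np.pi)-np.pi)
    print("move",d.round(4),"twist",round(tw,1),"pos",s["position"].round(4),"rot",s["tool_rot"].round(3),"F",s["force"].round(1),"t",round(float(s["clock"]),1),"w",round(float(s["grip_width"]),4))
if __name__=="__main__":
    v=[float(x) for x in sys.argv[1:]]; to(v[:3],v[3] if len(v)>3 else None)
E
python3 g.py 0.46 -0.245 0.30 0.06; python3 -c "
from workcell import bot
p=bot.grab_frame('wrist');print(p['pose'].round(3),p['K'])"
```

```text
move [ 0.3645 -0.2525 -0.0687] twist 14.1 pos [ 0.1887 -0.5958  0.2313] rot [-3.142 -0.     0.307] F [-0.1 -0.  -0. ] t 1.7 w 0.0855
[[ 0.302 -0.913 -0.275  0.258]
 [-0.953 -0.29  -0.087 -0.573]
 [ 0.     0.288 -0.958  0.375]
 [ 0.     0.     0.     1.   ]] [[316.28827857   0.         284.66309335]
 [  0.         316.28827857 206.62555066]
 [  0.           0.           1.        ]]
```

Emit:
{"name": "carry_out", "arguments": {
  "rows": [
    [[0.0,0.0,-0.069,14],[0.2,-0.13,-0.069,14],[0.427,-0.253,-0.069,14],[0.427,-0.253,-0.069,14],[0.427,-0.253,-0.069,14],[0.427,-0.253,-0.069,14],[0.427,-0.253,-0.069,14],[0.427,-0.253,-0.069,14],[0.427,-0.253,-0.069,14],[0.427,-0.253,-0.069,14],[0.427,-0.253,-0.069,14],[0.427,-0.253,-0.069,14]]
  ]
}}

```text
clock: 2.75
position: [0.4945, -0.2528, 0.2987]
tool_rot: [3.141, -0.0, 0.062]
force: [1.2, -1.5, -0.7]
grip_width: 0.0854
finger_force: 0.0
```

Emit:
{"name": "carry_out", "arguments": {
  "rows": [
    [[0.028,-0.007,0,0],[0.028,-0.007,0,0],[0.028,-0.007,0,0],[0.028,-0.007,0,0]]
  ]
}}

```text
clock: 3.08
position: [0.5204, -0.2463, 0.2982]
tool_rot: [3.141, 0.001, 0.062]
force: [0.4, -0.6, 0.7]
grip_width: 0.0854
finger_force: 0.0
```

Run:
```python
from workcell import bot
from h import *
p=bot.grab_frame("wrist"); np.savez("w1.npz",**{k:p[k] for k in("pixels","K","pose")})
cv2.imwrite("pics/w1.png",p["pixels"][:,:,::-1])
print(bot.observe()["position"])
for l in("release_pin","pin_stand"):
    for d in bot.spot_point(p,l): print(l,np.round(d["position"],1),round(d["conf"],2),[plane(p,d["position"],z)[:2].round(4) for z in(0,.008)])
for d in bot.regions_of(p,"release_pin"):
    ys,xs=np.where(d["region"]); print(round(d["conf"],2),len(xs),xs.min(),xs.max(),ys.min(),ys.max())
```

```text
[ 0.52016855 -0.24659611  0.29832244]
release_pin [285.2 165.6] 0.95 [array([ 0.5201, -0.2466]), array([ 0.5214, -0.2465])]
pin_stand [288.2 164. ] 0.86 [array([ 0.5226, -0.2506]), array([ 0.5239, -0.2504])]
pin_stand [195.5 194.7] 0.78 [array([ 0.4699, -0.1201]), array([ 0.4722, -0.1223])]
0.77 691 273 298 163 197
```

View pics/w1.png

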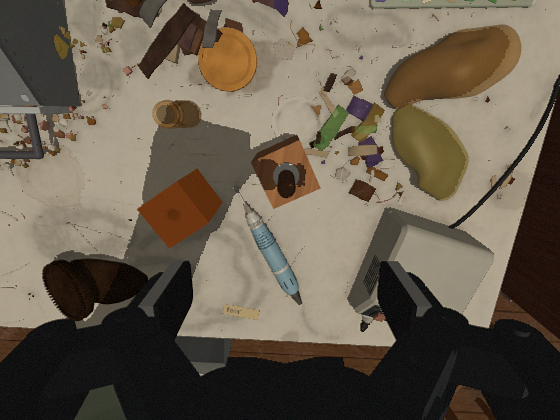

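The wrist view shows the wooden block with the pin. The flange is centred near (288,177), the handle's end near (286,188), and the orange block is at (180,207).

```bash
python3 - <<'E'
from h import *
p=dict(np.load("w1.npz"))
print(plane(p,(288.5,177),.092),plane(p,(286,187.5),.160))
im=p["pixels"][140:220,250:330]; 
m=(im.min(2)>105)&(np.ptp(im.astype(int),axis=2)<25); n,l,s,c=cv2.connectedComponentsWithStats(m.astype(np.uint8)); print(s[1:][s[1:,4]>15]+[250,140,0,0,0],c[1:][s[1:,4]>15]+[250,140])
E
python3 g.py 0.523 -0.247 0.114
```

```text
[ 0.52264474 -0.24993459  0.092     ] [ 0.52644674 -0.24658663  0.16      ]
[[250 212  10   8  56]] [[253.5  216.25]]
move [0.0027 0.0005 0.1846] twist 0 pos [ 0.5203 -0.2466  0.2986] rot [ 3.141 -0.     0.061] F [-0.2 -0.6  0.1] t 3.3 w 0.0857
```

Emit:
{"name": "carry_out", "arguments": {
  "rows": [
    [[0.0035,0.002,0.03,0],[0.0035,0.002,0.06,0],[0.0035,0.002,0.09,0],[0.0035,0.002,0.12,0],[0.0035,0.002,0.15,0],[0.0035,0.002,0.17,0],[0.0035,0.002,0.182,0],[0.0035,0.002,0.1845,0],[0.0035,0.002,0.1845,0]]
  ]
}}

```text
clock: 4.03
position: [0.5244, -0.2478, 0.114]
tool_rot: [-3.141, 0.0, 0.062]
force: [0.4, 0.8, 0.3]
grip_width: 0.0854
finger_force: 0.0
```

Emit:
{"name": "carry_out", "arguments": {
  "rows": [
    [[0,0,0,0],[0,0,0,0],[0,0,0,0],[0,0,0,0],[0,0,0,0],[0,0,0,0],[0,0,0,0],[0,0,0,0],[0,0,0,0],[0,0,0,0]]
  ],
  "grip": 0.012,
  "grip_force": 25
}}

```text
clock: 4.87
position: [0.5247, -0.2476, 0.1142]
tool_rot: [3.141, -0.0, 0.062]
force: [-1.1, 0.9, 5.6]
grip_width: 0.0174
finger_force: 27.0
```

Emit:
{"name": "carry_out", "arguments": {
  "rows": [
    [[0,0,-0.02,0],[0,0,-0.04,0],[0,0,-0.06,0],[0,0,-0.065,0],[-0.012,0,-0.065,0],[-0.024,0,-0.064,0],[-0.034,0,-0.062,0],[-0.043,0,-0.059,0],[-0.052,0,-0.0555,0],[-0.061,0,-0.0515,0],[-0.071,0,-0.045,0],[-0.071,0,-0.045,0]]
  ]
}}

```text
clock: 5.87
position: [0.4513, -0.2521, 0.1576]
tool_rot: [-3.141, 0.003, 0.061]
force: [0.6, -0.9, 1.1]
grip_width: 0.0174
finger_force: 25.9
```

Run:
```python
from workcell import bot
from h import *
p=bot.grab_frame("side"); 
s=bot.observe(); print(s["position"],s["force"])
cv2.imwrite("pics/s2.png",cv2.resize(p["pixels"][190:350,170:370,::-1],None,fx=3.5,fy=3.5,interpolation=cv2.INTER_CUBIC))
```

```text
[ 0.45241215 -0.25205319  0.15819577] [ 0.21185729  0.75899319 -0.52111244]
```

View pics/s2.png

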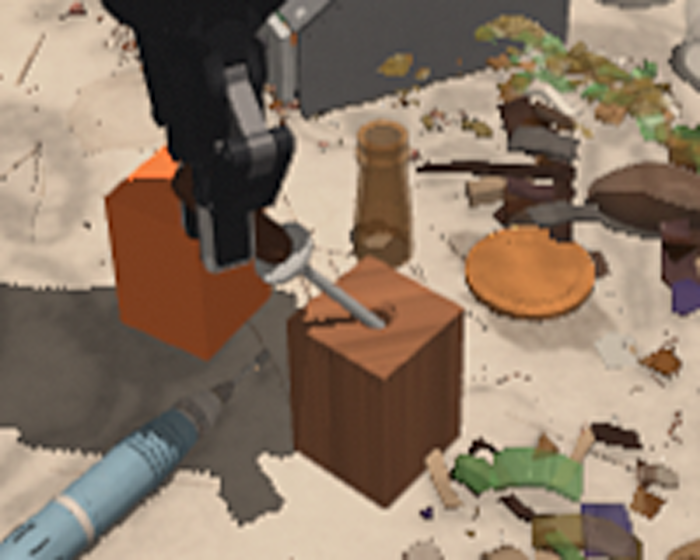

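Emit:
{"name": "carry_out", "arguments": {
  "rows": [
    [[-0.009,0,-0.0125,0],[-0.0175,0,-0.025,0],[-0.0175,0,-0.054,0],[0.01,-0.03,-0.054,0],[0.03,-0.07,-0.054,0],[0.05,-0.11,-0.054,0],[0.07,-0.15,-0.054,0],[0.09,-0.19,-0.054,0],[0.1,-0.23,-0.054,0],[0.11,-0.27,-0.054,0],[0.117,-0.31,-0.054,0],[0.117,-0.345,-0.054,0]]
  ]
}}

```text
clock: 6.92
position: [0.5496, 0.0987, 0.2127]
tool_rot: [3.142, 0.0, 0.062]
force: [0.0, -0.2, -1.7]
grip_width: 0.017
finger_force: 25.8
```

Emit:
{"name": "carry_out", "arguments": {
  "rows": [
    [[0,-0.025,0,0],[0,-0.045,0,0],[0,-0.052,0,0],[0,-0.052,0,0],[0,-0.052,0,0]]
  ]
}}

```text
clock: 7.33
position: [0.5458, 0.1475, 0.2127]
tool_rot: [3.141, 0.001, 0.062]
force: [-1.2, -0.9, -0.6]
grip_width: 0.0171
finger_force: 25.8
```

Run:
```python
from workcell import bot
from h import *
s=bot.observe(); print(s["position"],s["tool_rot"],s["force"],s["grip_width"],s["clock"])
T=[]
for n in("wrist","side","scene"):
    p=bot.grab_frame(n); np.savez(f"{n}3.npz",**{k:p[k] for k in("pixels","K","pose")})
    for l in("access_hole","release_pin"):
        print(n,l,[(np.round(d["position"],1).tolist(),round(d["conf"],2)) for d in bot.spot_point(p,l)[:2]])
    c=np.clip(proj(p,[.63,.155,.12])[0].astype(int),[70,65],[490,355]); print(n,c)
    T.append(cv2.resize(p["pixels"][c[1]-65:c[1]+65,c[0]-70:c[0]+70,::-1],None,fx=2.8,fy=2.8,interpolation=cv2.INTER_CUBIC))
z=np.zeros_like(T[0]);cv2.imwrite("pics/t3.png",np.vstack([np.hstack(T[:2]),np.hstack([T[2],z])])[:600])
```

```text
[0.54584659 0.14749698 0.21270159] [3.14090211e+00 5.27465081e-04 6.22355782e-02] [-1.19572664 -0.89634805 -0.55348377] 0.017123904530954758 7.3333
wrist access_hole [([282.9, 91.7], 0.95)]
wrist release_pin [([286.3, 105.6], 0.93)]
wrist [282  93]
side access_hole [([258.0, 156.6], 0.69), ([282.5, 194.6], 0.55)]
side release_pin [([251.3, 147.7], 0.6)]
side [254 151]
scene access_hole [([205.3, 243.6], 0.95), ([201.7, 234.2], 0.55)]
scene release_pin [([199.1, 235.7], 0.65)]
scene [200 236]
```

View pics/t3.png

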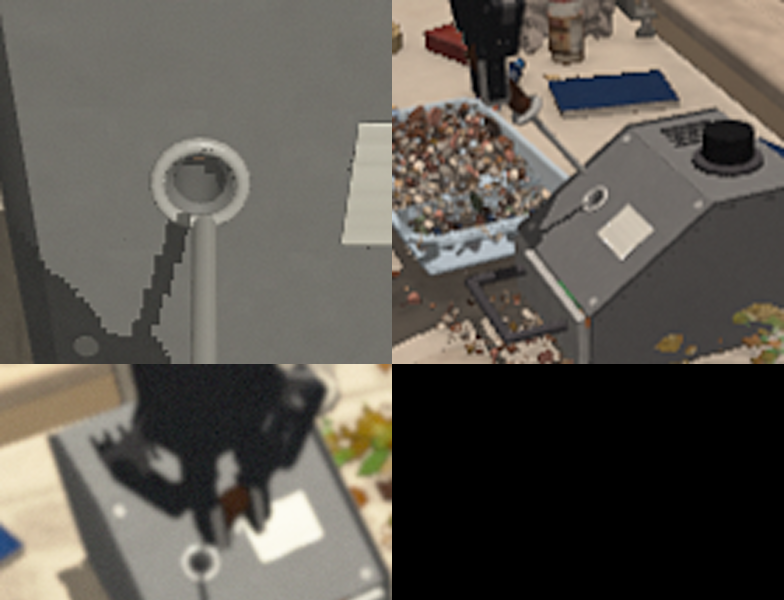

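The wrist crop shows the tip at about (285,106.5) just below the ring centred at (283.4,92.3). In the side view the tip is at (252.2,148) and the ring at (256.1,156.7).

Run:
```python
from h import *
w,s,c=[dict(np.load(f"{n}3.npz")) for n in("wrist","side","scene")]
H=tri([w,s,c],[(283.2,92.1),(256.4,156.6),(201.3,241.7)]); print("hole3",H, "w+s",tri([w,s],[(283.2,92.1),(256.4,156.6)]))
t=tri([w,s],[(284.9,106.3),(252.2,148)]); print("tip",t)
G=np.array([.5458,.1475,.2317]); v=t-G; print("len",np.linalg.norm(v),"tilt",np.degrees(np.arctan2(np.hypot(v[0],v[1]),-v[2])),"azim",np.degrees(np.arctan2(v[1],v[0])))
# tilt if length 125 in plane of tool x
for th in(30,32,34,36,38,40):
    a=np.radians(th);x=np.array([np.cos(.062),np.sin(.062),0]); q=G+.125*(np.sin(a)*x-np.array([0,0,np.cos(a)])); print(th,q.round(4),proj(w,q).round(1),proj(s,q).round(1))
print("box yaw/hole on plane wrist z.104",plane(w,(283.2,92.1),.104),plane(s,(256.4,156.6),.104),plane(c,(201.3,241.7),.104))
```

```text
hole3 [0.6329199  0.15495409 0.1042485 ] w+s [0.63298171 0.15415788 0.10533524]
tip [0.62261161 0.15225379 0.13118176]
len 0.12659596376327292 tilt 37.43831841054646 azim 3.5414607154484927
30 [0.6082 0.1514 0.1234] [[285.4 126.2]] [[246.3 152.2]]
32 [0.6119 0.1516 0.1257] [[285.4 120.9]] [[247.7 151. ]]
34 [0.6156 0.1518 0.1281] [[285.4 115.5]] [[249.1 149.8]]
36 [0.6191 0.1521 0.1306] [[285.5 110.1]] [[250.4 148.5]]
38 [0.6226 0.1523 0.1332] [[285.5 104.6]] [[251.7 147.3]]
40 [0.626  0.1525 0.1359] [[285.5  99.2]] [[253.  145.9]]
box yaw/hole on plane wrist z.104 [0.63201825 0.1544869  0.104     ] [0.63489282 0.15643776 0.104     ] [0.6321237  0.15563064 0.104     ]
```

Emit:
{"name": "carry_out", "arguments": {
  "rows": [
    [[-0.006,-0.002,0.004,0],[0.0,-0.002,0.0125,0],[0.0055,-0.002,0.0205,0],[0.0085,-0.002,0.025,0],[0.011,-0.002,0.0285,0],[0.0135,-0.002,0.032,0],[0.016,-0.002,0.0355,0],[0.016,-0.002,0.0355,0],[0.016,-0.002,0.0355,0]]
  ]
}}

```text
clock: 8.53
position: [0.5616, 0.1513, 0.1772]
tool_rot: [3.142, 0.0, 0.062]
force: [-0.3, -0.3, -1.7]
grip_width: 0.0174
finger_force: 25.8
```

```bash
cat > see.py <<'E'
import sys
from workcell import bot
from h import *
k=sys.argv[1]; s=bot.observe(); print(s["position"],s["force"].round(1),s["clock"])
T=[]
for n in("wrist","side"):
    p=bot.grab_frame(n); np.savez(f"{n}{k}.npz",**{k:p[k] for k in("pixels","K","pose")})
    c=np.clip(proj(p,[.62,.155,.12])[0].astype(int),[70,70],[490,350]); print(n,c-70)
    T.append(cv2.resize(p["pixels"][c[1]-70:c[1]+70,c[0]-70:c[0]+70,::-1],None,fx=2.8,fy=2.8,interpolation=cv2.INTER_CUBIC))
cv2.imwrite(f"pics/t{k}.png",np.hstack(T))
E
python3 see.py 4
```

```text
[0.56162842 0.15129108 0.17724762] [-0.3 -0.3 -1.7] 8.5333
wrist [215  65]
side [180  81]
```

View pics/t4.png

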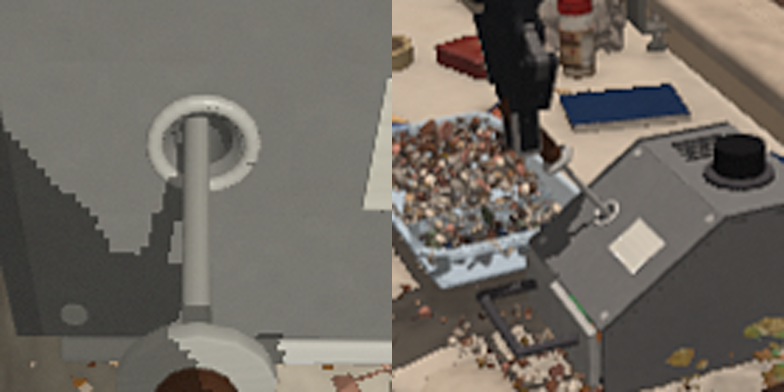

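The rod is in the ring with no contact force, about 1 mm left of centre. I'll continue along the axis with a small correction.

Emit:
{"name": "carry_out", "arguments": {
  "rows": [
    [[0.001,0.001,0.004,0],[0.0035,0.001,0.0075,0],[0.006,0.001,0.0105,0],[0.008,0.001,0.014,0],[0.0105,0.001,0.017,0],[0.0105,0.001,0.017,0]]
  ]
}}

```text
clock: 9.13
position: [0.5723, 0.1509, 0.1596]
tool_rot: [3.141, 0.001, 0.062]
force: [-0.5, 0.8, -1.0]
grip_width: 0.0173
finger_force: 25.8
```

```bash
python3 see.py 5
```

```text
[0.57234964 0.15089418 0.15957318] [-0.5  0.8 -1. ] 9.1333
wrist [213  86]
side [180  81]
```

View pics/t5.png

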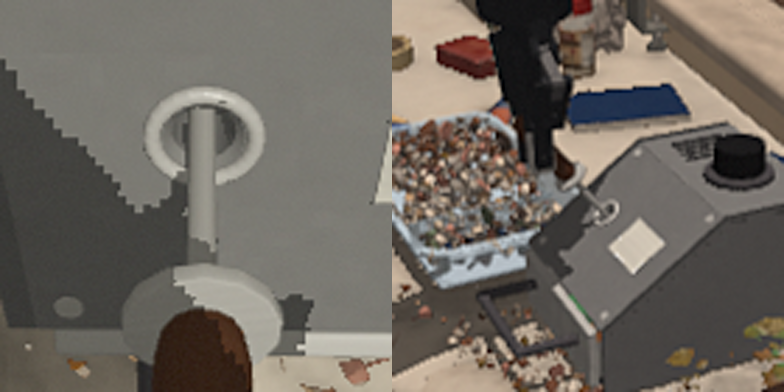

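Emit:
{"name": "carry_out", "arguments": {
  "rows": [
    [[0,0,0,0],[0,0,0,0],[0.0015,0,0.002,0],[0.003,0,0.004,0],[0.004,0,0.006,0],[0.005,0,0.0075,0],[0.005,0,0.0075,0]]
  ],
  "grip": 0.012,
  "grip_force": 45
}}

```text
clock: 9.82
position: [0.5773, 0.1513, 0.1525]
tool_rot: [-3.142, 0.0, 0.062]
force: [-0.3, 0.4, 2.9]
grip_width: 0.017
finger_force: 44.8
```

Emit:
{"name": "carry_out", "arguments": {
  "rows": [
    [[0.0005,0,0.001,0],[0.001,0,0.0015,0],[0.001,0,0.0015,0]]
  ]
}}

```text
clock: 10.07
position: [0.5782, 0.1514, 0.1513]
tool_rot: [-3.142, 0.0, 0.062]
force: [-1.5, 0.6, 2.2]
grip_width: 0.0167
finger_force: 44.8
```

```bash
cat > tray.py <<'E'
from workcell import bot
from h import *
s=bot.observe(); print(s["position"].round(4),s["force"].round(2),s["grip_width"],s["clock"])
p=bot.grab_frame("side"); print([(np.round(d["position"],1).tolist(),round(d["conf"],2),plane(p,d["position"],.042).round(4).tolist()) for d in bot.spot_point(p,"tray_handle")[:2]])
E
python3 tray.py
```

```text
[0.5782 0.1514 0.1513] [-1.47  0.61  2.2 ] 0.016707993030613016 10.0667
[([207.8, 198.6], 0.89, [0.4966, 0.1136, 0.042])]
```

The tray has sprung out about 23 mm (handle x 0.520 to 0.497). I'll draw the pin out and take it back to the stand.

Emit:
{"name": "carry_out", "arguments": {
  "rows": [
    [[-0.009,0,-0.0125,0],[-0.0175,0,-0.025,0],[-0.026,0,-0.037,0],[-0.0345,0,-0.049,0],[-0.045,0.0,-0.07,0],[-0.06,0.03,-0.075,0],[-0.08,0.07,-0.075,0],[-0.09,0.11,-0.075,0],[-0.1,0.15,-0.075,0],[-0.11,0.19,-0.075,0],[-0.12,0.23,-0.075,0],[-0.13,0.27,-0.075,0]]
  ]
}}

```text
clock: 11.17
position: [0.4646, -0.1274, 0.2266]
tool_rot: [3.141, -0.001, 0.062]
force: [1.5, 0.5, -1.4]
grip_width: 0.0168
finger_force: 44.5
```

```bash
python3 g.py 0.448 -0.253 0.196 0.062
```

```text
move [-0.0244  0.1243  0.0306] twist 0.0 pos [ 0.4646 -0.1274  0.2266] rot [ 3.141e+00 -1.000e-03  6.200e-02] F [ 1.5  0.5 -1.4] t 11.2 w 0.0168
```

Emit:
{"name": "carry_out", "arguments": {
  "rows": [
    [[-0.008,0.035,0,0],[-0.016,0.07,0.0,0],[-0.024,0.1,0.01,0],[-0.0245,0.12,0.02,0],[-0.0245,0.1245,0.03,0],[-0.0245,0.1245,0.03,0],[-0.0245,0.1245,0.03,0]]
  ]
}}

```text
clock: 11.75
position: [0.4486, -0.2504, 0.196]
tool_rot: [-3.141, 0.001, 0.063]
force: [0.9, 0.0, -0.4]
grip_width: 0.0166
finger_force: 44.5
```

Run:
```python
from workcell import bot
from h import *
s=bot.observe(); print(s["position"],s["force"].round(1),s["clock"])
T=[]
for n in("wrist","side"):
    p=bot.grab_frame(n); np.savez(f"{n}6.npz",**{k:p[k] for k in("pixels","K","pose")})
    for l in("release_pin","pin_stand"):
        print(n,l,[(np.round(d["position"],1).tolist(),round(d["conf"],2)) for d in bot.spot_point(p,l)[:2]])
    c=np.clip(proj(p,[.52,-.25,.1])[0].astype(int),[70,70],[490,350]); print(n,c-70)
    T.append(cv2.resize(p["pixels"][c[1]-70:c[1]+70,c[0]-70:c[0]+70,::-1],None,fx=2.8,fy=2.8,interpolation=cv2.INTER_CUBIC))
cv2.imwrite("pics/t6.png",np.hstack(T))
```

```text
[ 0.44862792 -0.25037687  0.19603564] [ 0.9  0.  -0.4] 11.75
wrist release_pin [([285.8, 105.3], 0.75)]
wrist pin_stand [([287.5, 108.4], 0.86), ([165.2, 154.5], 0.61)]
wrist [221  43]
side release_pin [([275.9, 265.9], 0.74)]
side pin_stand [([277.6, 260.4], 0.62), ([226.0, 277.3], 0.61)]
side [204 206]
```

View pics/t6.png

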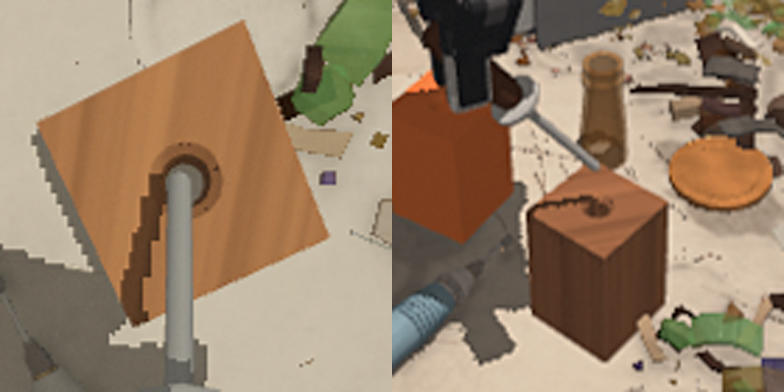

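The tip sits just above the stand's hole. In the wrist view the tip is at (285,103) and the hole at (288,107); in the side view the tip is at (278,265.6) and the hole at (277.6,280.3).

Run:
```python
from h import *
w,s=[dict(np.load(f"{n}6.npz")) for n in("wrist","side")]
t=tri([w,s],[(284.9,103.4),(278.0,265.6)]); print("tip",t)
print("hole",tri([w,s],[(287.8,107.3),(277.6,280.3)]),plane(w,(287.8,107.3),.088),plane(s,(277.6,280.3),.088))
G=np.array([.4486,-.2504,.215]); v=t-G; print(np.linalg.norm(v),np.degrees(np.arctan2(np.hypot(v[0],v[1]),-v[2])),v)
m=w["pose"]; x=np.array([np.cos(.062),np.sin(.062),0])
for th in(34,36,38,40):
  for L in(.12,.125):
    a=np.radians(th);q=G+L*(np.sin(a)*x-np.array([0,0,np.cos(a)])); print(th,L,proj(w,q).round(1),proj(s,q).round(1))
```

```text
tip [ 0.52729774 -0.24552141  0.11669312]
hole [ 0.52532408 -0.24788033  0.08731545] [ 0.52407242 -0.24740111  0.088     ] [ 0.52630682 -0.24901267  0.088     ]
0.12602134088109015 38.73198596632803 [ 0.07869774  0.00487859 -0.09830688]
34 0.12 [[285.6 119.7]] [[270.6 268.3]]
34 0.125 [[285.6 115.4]] [[272.2 269.7]]
36 0.12 [[285.7 114.5]] [[272.5 266.6]]
36 0.125 [[285.6 110. ]] [[274.2 267.9]]
38 0.12 [[285.7 109.3]] [[274.4 264.8]]
38 0.125 [[285.7 104.5]] [[276.2 266.1]]
40 0.12 [[285.7 104.1]] [[276.2 262.9]]
40 0.125 [[285.7  99.1]] [[278.  264.2]]
```

Emit:
{"name": "carry_out", "arguments": {
  "rows": [
    [[-0.009,0.0025,0.003,0],[-0.017,0.0025,0.0065,0],[-0.017,0.0025,0.014,0],[-0.0125,0.0025,0.0195,0],[-0.008,0.0025,0.0255,0],[-0.003,0.0025,0.0315,0],[0.0015,0.0025,0.0375,0],[0.0015,0.0025,0.0375,0],[0.0015,0.0025,0.0375,0]]
  ],
  "grip": 0.012,
  "grip_force": 25
}}

```text
clock: 12.8
position: [0.4507, -0.2533, 0.1583]
tool_rot: [-3.141, 0.0, 0.063]
force: [2.0, 0.8, -1.5]
grip_width: 0.017
finger_force: 44.5
```

Run:
```python
from workcell import bot
from h import *
s=bot.observe(); print(s["position"],s["force"].round(1),s["clock"])
p=bot.grab_frame("side")
for l in("release_pin","pin_stand"): print(l,[(np.round(d["position"],1).tolist(),round(d["conf"],2)) for d in bot.spot_point(p,l)[:2]])
G=s["position"]+[0,0,.019]; x=np.array([np.cos(.062),np.sin(.062),0]);a=np.radians(38.5);u=np.sin(a)*x-np.array([0,0,np.cos(a)])
print("tip",(G+.125*u).round(4))
cv2.imwrite("pics/s7.png",p["pixels"][:,:,::-1])
# brightness of the rod: profile of the picture along the predicted rod
for d in range(45,126,8): 
    uv=proj(p,G+d/1000*u)[0].round().astype(int); print(d,uv,p["pixels"][uv[1],uv[0]],end=" ")
```

```text
[ 0.4507487  -0.25328511  0.15834378] [ 2.   0.8 -1.5] 12.8
release_pin [([281.9, 282.5], 0.76), ([258.5, 155.2], 0.29)]
pin_stand [([276.3, 316.5], 0.65), ([224.3, 282.5], 0.63)]
tip [ 0.5284 -0.2485  0.0795]
45 [249 264] [39 19 11] 53 [252 266] [196 185 176] 61 [256 268] [93 85 78] 69 [259 270] [94 90 87] 77 [262 272] [95 89 84] 85 [265 274] [101 102 100] 93 [267 276] [94 92 88] 101 [270 278] [96 98 97] 109 [273 280] [113 111 106] 117 [276 282] [116 117 113] 125 [279 284] [163 100  63]
```

The tip is in the hole, and the rod is visible up to the mouth. Next I'll swing the pin upright.

Emit:
{"name": "carry_out", "arguments": {
  "rows": [
    [[0.008,0,-0.005,0],[0.0157,0,-0.009,0],[0.0255,0,-0.0125,0],[0.0355,0,-0.0155,0],[0.046,0,-0.017,0],[0.0565,0,-0.018,0],[0.0675,0,-0.0175,0],[0.079,0,-0.016,0],[0.08,0,-0.012,0],[0.08,0,-0.008,0],[0.08,0,-0.008,0]]
  ],
  "grip": 0.014,
  "grip_force": 25
}}

```text
clock: 13.87
position: [0.5299, -0.2485, 0.1659]
tool_rot: [-3.141, 0.001, 0.063]
force: [-1.0, -0.4, -1.4]
grip_width: 0.0171
finger_force: 45.6
```

```bash
cat > pinline.py <<'E'
from workcell import bot
from h import *
s=bot.observe(); print(s["position"].round(4),s["force"].round(1),s["clock"])
for n in("side","wrist"):
    p=bot.grab_frame(n); np.savez(f"{n}8.npz",**{k:p[k] for k in("pixels","K","pose")})
    G=s["position"]+[0,0,.019]
    # bright flange/rod pixels below the fingers
    c=proj(p,G+[0,0,-.043])[0]; r=np.round(c).astype(int); w=p["pixels"][r[1]-25:r[1]+30,r[0]-30:r[0]+30].astype(int)
    m=((w.min(2)>130)&(np.ptp(w,axis=2)<35)).astype(np.uint8); k,l,st,ce=cv2.connectedComponentsWithStats(m)
    j=st[1:,4]>20
    print(n,"pred flange",c.round(1),[proj(p,G+.043*np.array([np.sin(a),0,-np.cos(a)]))[0].round(1).tolist() for a in(-.1,.1,.2)],"blobs",(st[1:][j]+[r[0]-30,r[1]-25,0,0,0]).tolist())
E
python3 pinline.py
```

```text
[ 0.5299 -0.2485  0.1659] [-1.  -0.4 -1.4] 13.8667
side pred flange [279.3 254.3] [[276.8, 254.9], [281.8, 253.5], [284.3, 252.6]] blobs []
wrist pred flange [285.3 243.2] [[284.9, 250.2], [285.8, 236.4], [286.3, 229.8]] blobs []
```

Emit:
{"name": "carry_out", "arguments": {
  "rows": [
    [[-0.002,0,0.006,0],[-0.004,0,0.012,0],[-0.004,0,0.018,0],[-0.004,0,0.024,0],[-0.004,0,0.03,0],[-0.004,0,0.036,0],[-0.004,0,0.042,0],[-0.004,0,0.046,0],[-0.004,0,0.046,0]]
  ]
}}

```text
clock: 14.72
position: [0.5259, -0.2487, 0.1198]
tool_rot: [-3.141, 0.001, 0.063]
force: [-0.4, 0.2, -1.5]
grip_width: 0.0168
finger_force: 45.6
```

Emit:
{"name": "carry_out", "arguments": {
  "rows": [
    [[0,0,0.002,0],[0,0,0.004,0],[0,0,0.006,0],[0,0,0.006,0]]
  ]
}}

```text
clock: 15.05
position: [0.5261, -0.2489, 0.1146]
tool_rot: [-3.142, 0.0, 0.062]
force: [-0.2, -0.0, -1.3]
grip_width: 0.0168
finger_force: 45.6
```

Descent is free, so the pin is in its hole. I'll open the fingers slowly so it drops the last bit, then rise.

Emit:
{"name": "carry_out", "arguments": {
  "rows": [
    [[0,0,0.001,0],[0,0,0.001,0],[0,0,0.001,0],[0,0,0.001,0]]
  ],
  "grip": 0.03
}}

```text
clock: 15.38
position: [0.5263, -0.2489, 0.114]
tool_rot: [3.142, -0.0, 0.062]
force: [0.1, 0.6, 0.4]
grip_width: 0.0299
finger_force: 0.0
```

Emit:
{"name": "carry_out", "arguments": {
  "rows": [
    [[0,0,0,0],[0,0,0,0],[0,0,0,0],[0,0,-0.03,0],[0,0,-0.06,0],[0,0,-0.1,0],[0,0,-0.14,0],[0,0,-0.17,0],[0,0,-0.185,0],[0,0,-0.185,0],[0,0,-0.185,0]]
  ],
  "grip": 0.06
}}

```text
clock: 16.3
position: [0.5263, -0.249, 0.2994]
tool_rot: [3.141, -0.001, 0.062]
force: [-0.2, -0.8, -0.8]
grip_width: 0.06
finger_force: 0.0
```

```bash
python3 - <<'E'
from workcell import bot
from h import *
s=bot.observe(); print(s["position"].round(4),s["force"].round(1),s["clock"])
a=[dict(np.load("side.npz")),bot.grab_frame("side")]
p=a[1]; rs=[r for r in bot.regions_of(p,"release_pin")]
for r in rs: ys,xs=np.where(r["region"]); print("now",round(r["conf"],2),len(xs),xs.min(),xs.max(),ys.min(),ys.max())
m=np.load("m_release_pin_1_0.npy");ys,xs=np.where(m);print("before",xs.min(),xs.max(),ys.min(),ys.max())
d=cv2.absdiff(a[0]["pixels"],p["pixels"])[235:345,245:310].max(2); print("diff px",(d>40).sum())
if (d>40).any(): ys,xs=np.where(d>40); print(np.percentile(xs,[0,10,50,90,100])+245,np.percentile(ys,[0,10,50,90,100])+235)
print([(np.round(q["position"],1).tolist(),round(q["conf"],2),plane(p,q["position"],.042).round(4).tolist()) for q in bot.spot_point(p,"tray_handle")[:2]])
c=bot.grab_frame("scene")
print([(np.round(q["position"],1).tolist(),round(q["conf"],2),plane(c,q["position"],.042).round(4).tolist()) for q in bot.spot_point(c,"tray_handle")[:2]])
for n in("amber_disc","slump_dark","bottle_neck"): print(n,[plane(p,q["position"],0).round(3).tolist() for q in bot.spot_point(p,n)[:1]])
E
python3 g.py 0.51 0.113 0.20 0.062
```

```text
[ 0.5263 -0.249   0.2994] [-0.2 -0.8 -0.8] 16.3
now 0.87 506 269 286 244 286
now 0.38 2377 252 302 268 335
before 269 286 243 286
diff px 834
[245. 247. 257. 279. 289.] [244. 255. 269. 286. 298.]
[([210.7, 197.4], 0.6, [0.5042, 0.1161, 0.042])]
[([252.5, 300.1], 0.56, [0.4983, 0.113, 0.042]), ([301.3, 192.6], 0.48, [0.7136, -0.1264, 0.042])]
amber_disc [[0.651, -0.164, 0.0]]
slump_dark []
bottle_neck [[0.582, -0.119, 0.0]]
move [ 0.0066 -0.3621  0.0985] twist 0.0 pos [ 0.5261 -0.2489  0.2983] rot [-3.141e+00  1.000e-03  6.200e-02] F [0.1 0.3 0. ] t 16.7 w 0.0596
```

The pin is seated again, with the same outline as at the start. Now the tray: closed fingers go down into the gap behind the bar.

Emit:
{"name": "carry_out", "arguments": {
  "rows": [
    [[0.002,-0.04,0,0],[0.004,-0.08,0,0],[0.006,-0.12,0,0],[0.009,-0.16,0,0],[0.011,-0.2,0.02,0],[0.013,-0.24,0.04,0],[0.016,-0.28,0.06,0],[0.018,-0.32,0.08,0],[0.02,-0.35,0.1,0],[0.0205,-0.3625,0.12,0],[0.0205,-0.3625,0.14,0],[0.0205,-0.3625,0.14,0]]
  ],
  "grip": 0.0
}}

```text
clock: 17.7
position: [0.5221, 0.115, 0.1554]
tool_rot: [3.141, 0.005, 0.065]
force: [-1.2, -0.7, 0.6]
grip_width: -0.0003
finger_force: 0.0
```

Run:
```python
from workcell import bot
from h import *
import g
p=bot.grab_frame("wrist")
q=bot.spot_point(p,"tray_handle"); print([(np.round(d["position"],1).tolist(),round(d["conf"],2),plane(p,d["position"],.042).round(4).tolist()) for d in q[:2]])
g.to([.524,.114,.022])
T=bot.observe()["position"]
# dark profile along box x through y=.105 and .13 at z=.042
x=np.array([np.cos(.06),np.sin(.06),0])
for o in(-.03,.03):
    P=[np.array([.5245,.114,.042])+x*k/1000+o*np.array([-.06,1,0]) for k in range(-45,40,3)]
    print(o,[int(p["pixels"][int(round(v)),int(round(u))].mean()) if 0<=v<420 and 0<=u<560 else -1 for u,v in proj(p,P)])
```

```text
[([284.8, 227.9], 0.63, [0.4975, 0.1137, 0.042])]
move [ 0.0002 -0.0004  0.1369] twist 0 pos [0.5239 0.1136 0.1589] rot [3.141e+00 1.000e-03 6.200e-02] F [0.9 0.3 0.4] t 17.8 w -0.0001
-0.03 [170, 171, 171, 169, 147, 82, 70, 48, 178, 171, 88, 86, 174, 166, 160, 154, 153, 154, 155, 147, 165, 158, 177, 181, 91, 78, 87, 140, 141]
0.03 [91, 89, 91, 92, 57, 36, 41, 35, 86, 100, 79, 84, 83, 83, 87, 82, 82, 85, 86, 86, 84, 88, 89, 90, 89, 79, 75, 92, 93]
```

Emit:
{"name": "carry_out", "arguments": {
  "rows": [
    [[0,0,0.03,0],[0,0,0.06,0],[0,0,0.09,0],[0,0,0.115,0],[0,0,0.13,0],[0,0,0.137,0],[0,0,0.137,0],[-0.006,0,0.137,0],[-0.012,0,0.137,0],[-0.018,0,0.137,0],[-0.024,0,0.137,0],[-0.024,0,0.137,0]]
  ]
}}

```text
clock: 18.8
position: [0.499, 0.1126, 0.0225]
tool_rot: [3.142, 0.0, 0.063]
force: [-0.7, 0.7, 0.7]
grip_width: -0.0
finger_force: 0.0
```

Emit:
{"name": "carry_out", "arguments": {
  "rows": [
    [[-0.006,0,0,0],[-0.012,0,0,0],[-0.018,0,0,0],[-0.023,0,0,0],[-0.028,0,0,0],[-0.032,0,0,0],[-0.034,0,0,0],[-0.034,0,0,0]]
  ]
}}

```text
clock: 19.47
position: [0.4655, 0.1105, 0.0218]
tool_rot: [3.141, 0.001, 0.063]
force: [-0.2, -0.3, 0.1]
grip_width: 0.0002
finger_force: 0.0
```

Emit:
{"name": "carry_out", "arguments": {
  "rows": [
    [[-0.002,0,0,0],[-0.004,0,0,0],[-0.006,0,0,0],[-0.006,0,0,0],[-0.006,0,0,0]]
  ]
}}

```text
clock: 19.88
position: [0.4617, 0.1103, 0.0221]
tool_rot: [-3.141, -0.003, 0.062]
force: [8.8, -0.8, -4.9]
grip_width: -0.0001
finger_force: 4.7
```

Force rose to 8.8 N right where the stop was expected, so the tray is fully out. I'll back off, rise, and check.

Emit:
{"name": "carry_out", "arguments": {
  "rows": [
    [[0.006,0,0,0],[0.012,0,0,0],[0.014,0,0,0],[0.014,0,-0.03,0],[0.014,0,-0.06,0],[0.014,0,-0.1,0],[0.014,0,-0.14,0],[0.0,0.03,-0.18,0],[-0.02,0.07,-0.2,0],[-0.02,0.1,-0.2,0],[-0.02,0.12,-0.2,0],[-0.02,0.12,-0.2,0]]
  ]
}}

```text
clock: 20.88
position: [0.4475, -0.0156, 0.2227]
tool_rot: [3.14, -0.001, 0.057]
force: [-0.5, 0.1, -0.3]
grip_width: 0.0
finger_force: 0.0
```

Run:
```python
from workcell import bot
from h import *
s=bot.observe(); print(s["position"].round(4),s["force"].round(1),s["clock"])
old={n:dict(np.load(n+".npz")) for n in("scene","side")}
for n in("side","scene"):
    p=bot.grab_frame(n)
    print(n,[(np.round(q["position"],1).tolist(),round(q["conf"],2),plane(p,q["position"],.042).round(4).tolist()) for q in bot.spot_point(p,"tray_handle")[:2]])
    for r in bot.regions_of(p,"release_pin")[:1]: ys,xs=np.where(r["region"]); print("pin",xs.min(),xs.max(),ys.min(),ys.max())
    for l in("amber_disc","slump_dark","bottle_neck"): print(l,[np.round(q["position"],1).tolist() for q in bot.spot_point(p,l)[:1]])
```

```text
[ 0.4475 -0.0156  0.2227] [-0.5  0.1 -0.3] 20.8833
side [([187.3, 203.9], 0.66, [0.4474, 0.1097, 0.042])]
pin 269 285 244 285
amber_disc [[321.2, 269.2]]
slump_dark [[363.0, 252.6]]
bottle_neck [[279.2, 262.0]]
scene []
pin 388 403 183 213
amber_disc [[324.2, 215.8]]
slump_dark [[304.0, 193.3]]
bottle_neck [[323.7, 237.9]]
```

```bash
python3 -c "
from workcell import bot
print(bot.job_done())"
```

```text
the job is handed in; nothing more can be done
None
```

The job is handed in at about 21 s of robot time: the catch was released with the pin, the tray is out at its stop, the pin is back down in its wooden block, and the glass pieces show no movement in the last camera check.

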